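Hold a slide scanner's spring carriage out at the loading flag

ROBOT

A 6-joint arm with a two-finger parallel gripper is mounted at the origin on the work surface. World frame = base frame: x ahead of the robot, y to its left, z up, the work surface at z = 0. Lengths are in m, angles in rad, forces in N, time in s.
With the tool pointing down it reaches from about 0.25 to 0.725 m from the base axis. Payload 4 kg.
Tool frame: the origin (TCP) lies on the centre line of the jaws, within the pads' length; the fingertips stand 14 mm ahead of it and the grasp point (between the pads) lies 5 mm behind it; z points along the fingers, x is the direction in which the jaws open and shut, and the axes are right-handed (so a half turn about z gives the same grasp; the last joint's range is limited). The gripper opens to 85 mm and grips with 20 to 120 N. Pads are 22 mm wide; open, the fingers measure 114 mm over their backs; the gripper's body (76 mm by 85 mm) begins 54 mm behind the grasp point. The pads swing forward as they close: fully open they stand 13 mm farther back than shut.
Start: joints at [1.208, 0.241, 0.005, 1.335, 0, 1.571], TCP at [0.177, 0.467, 0.215] pointing down, gripper open.
Joint ranges: [-2.72, 2.72], [-1.05, 1.87], [-1.09, 1.28], [-1.99, 2.15], [-1.42, 1.44], [-3.14, 3.14]. Speed limits (rad/s): [2.79, 2.79, 3.14, 3.14, 3.14, 3.14].

INTERFACE

Orientations are given as a unit quaternion [x, y, z, w].
In Python, from workcell import get_obs, optics, ticket gives the robot as it stands.
- The arm moves only by the shell command python3 -m inch 'ROWS'. ROWS is JSON, a list that holds one entry, the list of rows, each a list of 5 numbers: the finger opening in cm, from 0 to 8.54, then the shift along the tool's x, y, z in cm, then the turn about the tool's z in degrees. In form: [[[fingers, dx, dy, dz, roll], ...]]. A call has exactly 5 rows; each row is the pose to reach, as a shift and turn from the pose measured when the call began, along the tool's axes at that moment; what a row does not reach only later rows make up. A row lasts 1/8 s, in which the tool goes at most 62.5 mm and 10.7 degrees, less where a joint would pass 70% of its speed; a pose out of reach is approached as far as the arm can. A call with a gripper value outside its range is refused whole. The fingers move at their own pace and stop on an object; the grip force is fixed at half the most. Time passes only in rows, so rows that repeat a pose let the fingers close, or fill a call up. It gives the time, the measured TCP pose, the force and the opening at its end, in the units of the state.
- get_obs(): the state, without advancing time (a new reading comes with each control period).
- optics.camera(name): name is "scene" or "top" or "wrist"; returns (picture, depth): 384x512x3 uint8, red, green, blue; 384x512 float32, m along the optical axis (not along the pixel's ray), 0 where there is no reading.
- optics.camera_info(name): a dict with "vfov" (degrees; the focal length in pixels is half the picture's height over the tangent of half this angle, whatever the lens; pixels are square), "cx", "cy" (the principal point, pixels), "k1" (the pictures are not rectified: a ray, as slopes to the right and down, at radius r is drawn at 1 + k1 r^2 times it, then the intrinsics apply), "R" (3x3) and "t" (3): a world point X has camera coordinates R X + t. Camera axes: x right, y down, z forward; pixel columns grow to the right and rows downward; lengths in m; the calibration is good to about 2 mm. A picture is of the moment at which its call begins: read the wrist's pose just before it. camera_info takes no time and is no camera call; for the wrist camera it gives the pose at the moment of the call.
- ticket.job_done(): hands the job in, once; it reports no verdict.
The state is a dict: "clock": time; "joint_pos": joint angles; "joint_vel": joint speeds; "tau": joint torques, N m; "eef_pos": TCP position; "tool_rot": TCP orientation; "ft_force": force on the tool from outside, world axes, zero at the start; "ft_torque": the same for the moment, N m; "grip_width": finger opening in m.
Only numpy, scipy, OpenCV 4.12 (cv2) and the standard library are available. Lean on these libraries where they do the work, as an engineer would, in place of code of your own. Each camera call takes 0.05 s, during which the arm holds its last target.

TASK

Get the slide scanner ready for loading: on the key pad press the white key, then the green key, then the blue key, each fully down and let up again before the next, without pressing the red cancel key. Then pull the scanner's spring-return carriage out by its blue handle until the black pointer on its side stands at the orange flag, and keep it there for a colleague to lay the slide in: finish while still holding the handle, because the spring pulls the carriage back in. Do not pull the carriage before the keys are done, and leave the slide carton, the dropper bottle and the tape dispenser where they stand.

Things in the scene. Friction and masses are not known exactly. Their poses are not given: they have to be found in the camera images.
- scanner: slide scanner, fixed: ivory and grey housing 200 x 190 x 120 mm high (x, y, z); origin under the housing's centre, on the table. Its own -x is the front, the way the carriage is pulled out. In front of the housing lies a grey guide bed, 205 mm long (own x from -100 to -305 mm), 140 mm wide, 26 mm high, with a white scale rail along its +y side, 36 mm high.
- carriage: aluminium tray plate 210 x 86 x 10 mm on the guide bed, its top 42 mm above the table, with a blue upright handle; origin on the plate's top under the handle; axes as the scanner's. At the start it is home: handle on the scanner's centre line (own y 0, x -185 mm). It slides along the scanner's own -x by up to 100 mm; a spring pulls it home: 3 N at home, 0.85 N more per 10 mm. No latch.
- handle (a point): grip point of the carriage's blue handle, on its axis, 18 mm below its top and 32 mm above the plate. The handle is an upright bar 14 mm thick along the pull direction (own x), 32 mm wide across it (own y), 50 mm high; axes as the scanner's. It can be gripped from above, over its thickness or its width; both sides are free above the plate (a foot 3 mm high surrounds it).
- pointer (a point): tip of the black pointer, a blade 4 mm wide that sticks out of the carriage plate's side (own +y), 43.5 mm above the table; it moves with the carriage and lies 30 mm behind the handle (own x +30 mm) and 62 mm to own +y of it; axes as the scanner's.
- mark (a point): the loading mark: a point 2 mm in front of the middle of the inner face (own -y) of the orange flag, a block 12 mm wide (along the pull direction), 14 mm deep and 10 mm high clipped on the scale rail, its top 46 mm above the table; fixed, 35 to 75 mm farther out than the pointer at home. Axes as the scanner's; the pointer is at the mark when their positions along own x agree.
- keypad: grey key pad 130 x 130 x 20 mm, fixed, origin under its centre; four round keys stand on it in a 2 x 2 square, 52 mm apart, in any arrangement of the colours.
- key_white_top (a point): centre of the top of the white key, 26 mm across, about level with the other keys, pressed straight down
- key_green_top (a point): centre of the top of the green key, 26 mm across, about level with the other keys, pressed straight down
- key_blue_top (a point): centre of the top of the blue key, 26 mm across, about level with the other keys, pressed straight down
- key_red_top (a point): centre of the top of the red key (cancel: leave alone), 26 mm across, about level with the other keys, pressed straight down
- key_white (a joint): travel of the white key in m: 0 up, 0.006 fully down (5 N); springs back up
- key_green (a joint): travel of the green key in m: 0 up, 0.006 fully down (5 N); springs back up
- key_blue (a joint): travel of the blue key in m: 0 up, 0.006 fully down (5 N); springs back up
- key_red (a joint): travel of the red key in m: 0 up, 0.006 fully down (5 N); springs back up
- carton: bystander: green and brown slide carton 80 x 56 x 30 mm, loose, beside the guide bed; origin under its centre
- dropper: bystander: amber dropper bottle 32 mm across, 85 mm high, loose, beside the key pad; origin under its centre
- tape: bystander: blue tape dispenser 130 x 55 mm, 87 mm high, loose, beside the scanner's housing; origin under its centre

How it is judged:
On the way, in this order (a step that is already met when the one before it is completed fails the run):
1. the white key is pressed down, the other keys up and the carriage at home (value of joint key_white above 0.0035 m and distance of handle from where it was at the start of the episode below 0.005 m and value of joint each of key_green, key_blue, key_red below 0.002 m), for 0.05 s.
2. the green key is pressed down, the other keys up and the carriage at home (value of joint key_green above 0.0035 m and distance of handle from where it was at the start of the episode below 0.005 m and value of joint each of key_white, key_blue, key_red below 0.002 m), for 0.05 s.
3. the blue key is pressed down, the other keys up and the carriage at home (value of joint key_blue above 0.0035 m and distance of handle from where it was at the start of the episode below 0.005 m and value of joint each of key_white, key_green, key_red below 0.002 m), for 0.05 s.
4. all keys up, the carriage pulled out to the flag and held by the fingers (x of pointer in the frame of mark between -0.006 and 0.006 m and value of joint each of key_white, key_green, key_blue, key_red below 0.002 m and contact force between the fingers and carriage above 1.5 N and linear speed of carriage below 0.01 m/s and contact force between each of carton, dropper, tape and carriage below 0.2 N), for 0.5 s.
At the end, for the whole second after the job is handed in: the fingers hold the carriage (contact force over 1.5 N), at rest, with its pointer within 6 mm of the flag's middle along the pull direction; no bystander bears on it; all keys are up; the carton, dropper bottle and tape dispenser stand within 30 mm of where they were (all of step 4 and distance of each of carton, dropper, tape from where it was at the start of the episode below 0.03 m); the arm keeps its last pose, push and grip.
It fails at once if the red cancel key is pressed (value of joint key_red above 0.003 m).
It fails at once if a bystander is pushed away or tipped over (distance of any of carton, dropper, tape from where it was at the start of the episode above 0.03 m or angle between any of carton, dropper, tape's own z axis and vertical above 0.3 rad).
It also fails if it takes over 48 s, if anything falls off the work surface, if the arm or the gripper's body presses on something with over 40 N, if the wrist force passes 120 N, or if a joint passes its speed limit or range.

## Working session

There is one attempt and no reset: what is moved stays moved. The work goes in short steps, Python scripts to look and compute and a shell command to move; the robot and the scene stay as the last step left them, time stands still between calls to the robot, and variables do not carry over. Pictures are saved under pics/ and viewed, and the job is handed in when it is done.

```bash
mkdir -p pics; ls; cat > h.py <<'E'
import numpy as np, cv2
from workcell import get_obs, optics, ticket
def K(n):
    i=optics.camera_info(n); f=192/np.tan(np.radians(i['vfov'])/2); return i,f
def ray(n,u,v,i=None):
    if i is None: i=optics.camera_info(n)
    f=192/np.tan(np.radians(i['vfov'])/2)
    Km=np.array([[f,0,i['cx']],[0,f,i['cy']],[0,0,1.]])
    p=cv2.undistortPointsIter(np.array([[[u,v]]],float),Km,np.array([i['k1'],0,0,0,0.]),None,None,(3,50,1e-10))[0,0]
    R=np.array(i['R']);t=np.array(i['t'])
    return -R.T@t, R.T@np.array([p[0],p[1],1])
def onz(n,u,v,z,i=None):
    o,d=ray(n,u,v,i); return o+d*(z-o[2])/d[2]
def tool(dw):
    from scipy.spatial.transform import Rotation as Ro
    return Ro.from_quat(get_obs()['tool_rot']).as_matrix().T@np.array(dw)
E
python3 - <<'E'
from h import *
print(get_obs())
for n in ['scene','top','wrist']:
    i=optics.camera_info(n); print(n,i)
    p,d=optics.camera(n); cv2.imwrite(f'pics/{n}0.png',p[:,:,::-1]); np.save(f'{n}0.npy',d)
E
```

```text
pics
{'clock': 0.0, 'joint_pos': array([ 1.20799688e+00,  2.41426203e-01,  3.72960874e-03,  1.33515343e+00,
       -2.53441049e-05,  1.57080535e+00]), 'joint_vel': array([-0.0003968 , -0.00034286, -0.00116703,  0.00073979, -0.00022345,
       -0.00088088]), 'tau': array([ 1.35605365e-03, -3.72314072e+01,  2.52410227e+01,  1.68112462e-02,
        6.37113726e-05,  2.16351715e-06]), 'eef_pos': array([0.17722504, 0.46684743, 0.2138084 ]), 'tool_rot': array([ 8.23073455e-01,  5.67934004e-01, -8.37970763e-04,  5.93620625e-04]), 'ft_force': array([0.07203318, 0.38565159, 0.01279746]), 'ft_torque': array([-0.04249487, -0.00485875,  0.02243922]), 'grip_width': 0.0859327327915816}
scene {'vfov': 52.03542544389464, 'cx': 255.56644872237106, 'cy': 194.85322436227767, 'k1': -0.017363413274126854, 'R': array([[-0.83972904,  0.54300017, -0.00244172],
       [ 0.36686804,  0.5640208 , -0.73978942],
       [-0.40032859, -0.62211845, -0.67283405]]), 't': array([ 0.44577908, -0.16457453,  1.22465785])}
top {'vfov': 44.313468383667654, 'cx': 258.8824228545609, 'cy': 192.71511251309306, 'k1': -0.021880908595560408, 'R': array([[ 0.13880953, -0.99031335, -0.00337412],
       [-0.97049181, -0.13535126, -0.19956374],
       [ 0.19717395,  0.03097591, -0.97987904]]), 't': array([-0.02051781,  0.54809935,  1.02820123])}
wrist {'vfov': 65.5008746173252, 'cx': 258.6778750582337, 'cy': 194.4556407309303, 'k1': -0.021250220925206717, 'R': array([[ 0.35504462,  0.93484736, -0.00193269],
       [ 0.89295617, -0.33852141,  0.29670277],
       [ 0.27671754, -0.10706853, -0.95496792]]), 't': array([-0.49923022, -0.03868113,  0.38039419])}
```

View pics/scene0.png

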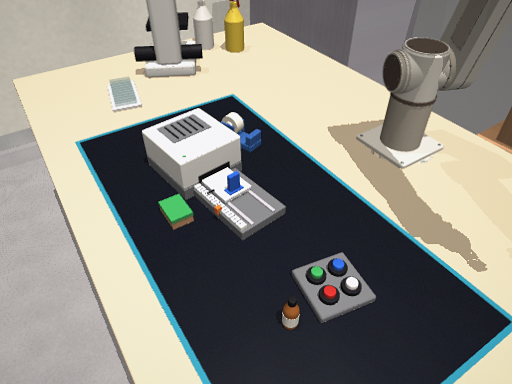

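View pics/top0.png

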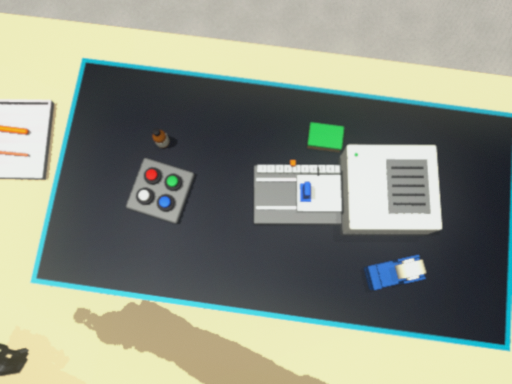

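View pics/wrist0.png

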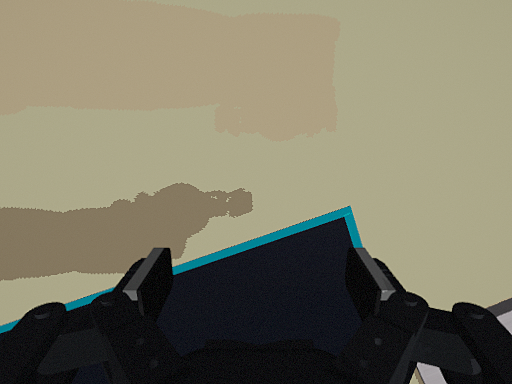

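The top view shows the keys (white 145,196; green 173,182; blue 165,202; red 152,174), the handle at (306,191), the flag at (293,162) and the housing to the right. I'll triangulate these using the scene view as well.

```bash
cat > m.py <<'E'
from h import *
def blobs(img,win):
    hsv=cv2.cvtColor(img,cv2.COLOR_RGB2HSV); out={}
    rng={'red':[((0,150,90),(6,255,255)),((172,150,90),(180,255,255))],'green':[((45,120,60),(80,255,255))],'blue':[((105,150,70),(130,255,255))],'white':[((0,0,170),(180,60,255))],'orange':[((7,170,150),(20,255,255))]}
    for (name,col,x0,y0,x1,y1) in win:
        m=sum(cv2.inRange(hsv,a,b) for a,b in rng[col])
        k=np.zeros_like(m);k[y0:y1,x0:x1]=m[y0:y1,x0:x1]
        n,l,s,c=cv2.connectedComponentsWithStats(k)
        j=1+np.argmax(s[1:,4]); out[name]=(c[j],s[j])
    return out
E
python3 - <<'E'
from m import *
t=cv2.imread('pics/top0.png')[:,:,::-1].copy(); s=cv2.imread('pics/scene0.png')[:,:,::-1].copy()
dt=np.load('top0.npy');ds=np.load('scene0.npy')
T=blobs(t,[('w','white',135,186,156,206),('g','green',163,172,184,192),('b','blue',155,192,176,212),('r','red',140,165,162,184),('flag','orange',285,155,300,170),('h','blue',295,175,318,206)])
S=blobs(s,[('w','white',340,274,364,295),('g','green',305,262,328,283),('b','blue',326,255,350,276),('r','red',318,282,341,304),('flag','orange',208,200,226,218),('h','blue',222,168,245,198)])
for n in T:
    (a,sa),(b,sb)=T[n],S[n]
    o1,d1=ray('top',*a);o2,d2=ray('scene',*b)
    d1/=np.linalg.norm(d1);d2/=np.linalg.norm(d2)
    k=np.linalg.lstsq(np.c_[d1,-d2],o2-o1,rcond=None)[0]
    p=o1+k[0]*d1;q=o2+k[1]*d2
    # depth pts
    i=optics.camera_info('top');z=dt[int(round(a[1])),int(round(a[0]))]
    o,d=ray('top',*a); P=o+d*z
    i=optics.camera_info('scene');z=ds[int(round(b[1])),int(round(b[0]))]
    o,d=ray('scene',*b); Q=o+d*z
    print(n,a.round(1),sa,b.round(1),sb[4],'tri',((p+q)/2).round(4),np.linalg.norm(p-q).round(4),'depth',P.round(4),Q.round(4))
for n,x in (('top',t[140:220,120:210]),('top2',t[130:250,240:350]),('s2',s[150:240,180:290]),('s',s[240:320,280:380])):
    cv2.imwrite(f'pics/z_{n}.png',cv2.resize(x[:,:,::-1],None,fx=5,fy=5,interpolation=cv2.INTER_NEAREST))
E
```

```text
w [143.2 194.6] [138 190  11  10  87] [352.  282.3] 110 tri [0.5075 0.3238 0.0366] 0.0 depth [0.5066 0.3223 0.0419] [0.5107 0.326  0.0417]
g [171.8 180.8] [166 175  12  12 108] [316.5 272.2] 123 tri [0.5502 0.2636 0.0337] 0.0003 depth [0.5484 0.2619 0.042 ] [0.5543 0.2673 0.0408]
b [164.4 201.3] [159 196  12  12 106] [337.9 264.2] 122 tri [0.499  0.2722 0.0339] 0.0001 depth [0.4983 0.271  0.0388] [0.5033 0.2757 0.0407]
r [151.1 174.2] [146 169  12  11 103] [329.6 291.6] 135 tri [0.5589 0.3149 0.0344] 0.0001 depth [0.5578 0.3136 0.0396] [0.5627 0.3179 0.0412]
flag [292.4 162.1] [290 160   6   6  29] [217.8 208.6] 30 tri [ 0.6329 -0.0119  0.0375] 0.0012 depth [ 0.6312 -0.012   0.0453] [ 0.6341 -0.0081  0.041 ]
h [305.  191.2] [301 183   9  18 140] [233.2 183.1] 243 tri [ 0.5641 -0.0495  0.0591] 0.003 depth [ 0.5557 -0.0464  0.0919] [ 0.5695 -0.0425  0.0671]
```

```bash
python3 - <<'E'
from h import *
p=get_obs()['eef_pos']
print(tool(np.array([0.508-0.06,0.323,0.16])-p)*100)
E
```

```text
[-3.84481339 30.41975571  5.40870991]
```

View pics/z_top2.png

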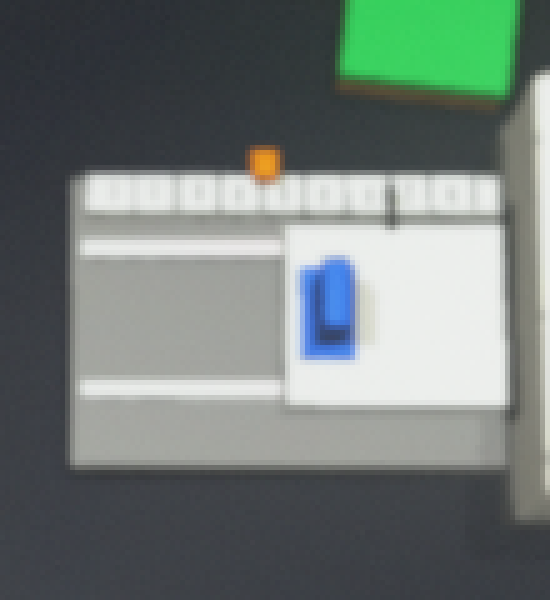

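View pics/z_s2.png

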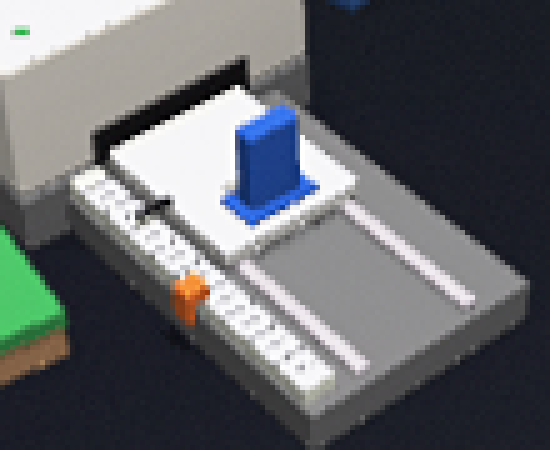

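The crops show the handle on a white plate, the black pointer crossing the rail, and the orange flag further out, which is roughly world +y. I'll move towards the key pad now.

```bash
python3 -m inch '[[[0,-0.8,6,1,0],[0,-1.6,12,2.5,0],[0,-2.4,18,4,0],[0,-3.2,24,5,0],[0,-3.8,30,5.4,0]]]'
python3 - <<'E'
from h import *
i=optics.camera_info('wrist')
p,d=optics.camera('wrist'); cv2.imwrite(f'pics/w1.png',p[:,:,::-1]); np.save('w1.npy',d)
print(get_obs()['eef_pos'],get_obs()['clock'],optics.camera_info('wrist')['t']-i['t'])
E
```

```text
clock: 0.78
eef_pos: [0.4452, 0.3233, 0.159]
tool_rot: [0.823, 0.568, -0.002, 0.0]
ft_force: [0.2, 2.3, 0.1]
grip_width: -0.0
[0.45194515 0.31963977 0.15852662] 0.825 [-0.00108575 -0.00443139 -0.00367746]
```

View pics/w1.png

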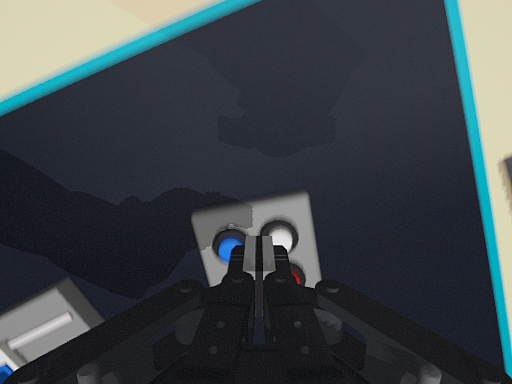

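The wrist view shows the white key at (279,237), blue at (230,247) and red partly hidden by the closed fingers. The arm was still settling, so I'll retake it now that it is still.

```bash
python3 - <<'E'
from m import *
i=optics.camera_info('wrist')
p,d=optics.camera('wrist'); cv2.imwrite(f'pics/w2.png',p[:,:,::-1])
o=get_obs(); print(o['eef_pos'],o['clock'],optics.camera_info('wrist')['t']-i['t'])
hsv=cv2.cvtColor(p,cv2.COLOR_RGB2HSV)
B=blobs(p,[('w','white',255,210,305,262),('b','blue',205,225,255,275)])
for n in B:
    c,s=B[n];x,y,w,h,a=s
    for z in(.036,.041): print(n,c.round(1),s,onz('wrist',*c,z,i).round(4),d[int(c[1]),int(c[0])], (lambda o,d:o+d*1)(*ray('wrist',*c,i)).round(3))
    o_,d_=ray('wrist',*c,i);print('dep',o_+d_*d[int(c[1]),int(c[0])])
R=np.array(i['R']);print('fing tip dir', tool([0.508-o['eef_pos'][0],0.323-o['eef_pos'][1],0])*100)
cv2.imwrite('pics/w2z.png',cv2.resize(p[180:320,180:340,::-1],None,fx=4,fy=4))
E
```

```text
[0.44863126 0.32152501 0.15875659] 0.875 [-0.00073098  0.00403244  0.00246658]
w [281.7 231.5] [270 221  24  22 426] [0.5096 0.3226 0.036 ] 0.30156654 [ 0.799  0.265 -0.598]
w [281.7 231.5] [270 221  24  22 426] [0.5073 0.323  0.041 ] 0.30156654 [ 0.799  0.265 -0.598]
dep [0.5069715  0.32309305 0.04173958]
b [231.4 238.2] [220 226  25  27 469] [0.4979 0.2712 0.036 ] 0.30344793 [ 0.758  0.1   -0.591]
b [231.4 238.2] [220 226  25  27 469] [0.4958 0.2726 0.041 ] 0.30344793 [ 0.758  0.1   -0.591]
dep [0.4953076  0.2729365  0.04224086]
fing tip dir [2.28668851e+00 5.48081034e+00 7.78815074e-04]
```

View pics/w2z.png

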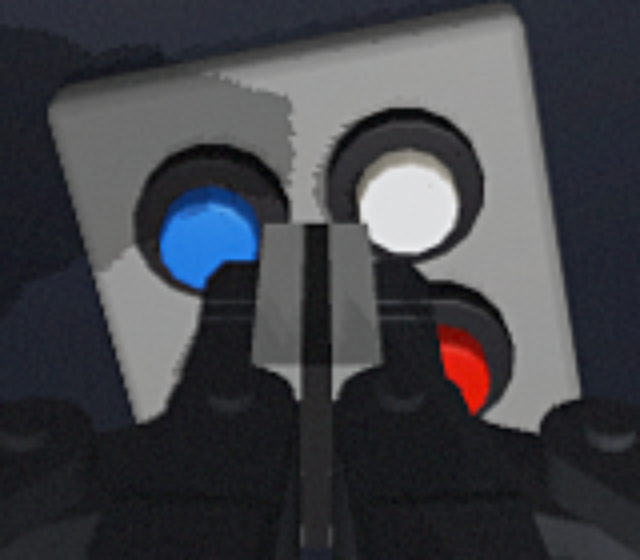

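```bash
python3 - <<'E'
from h import *
p=get_obs()['eef_pos'];print(p,tool(np.array([0.5075,0.323,0.075])-p)*100)
E
```

```text
[0.44863126 0.32152501 0.15875659] [2.29275425 5.4229289  8.3763847 ]
```

```bash
python3 -m inch '[[[0,1.2,2.8,2,0],[0,2.3,5.4,5,0],[0,2.3,5.4,8.4,0],[0,2.3,5.4,8.4,0],[0,2.3,5.4,8.4,0]]]'
python3 - <<'E'
from h import *
i=optics.camera_info('wrist')
p,d=optics.camera('wrist'); cv2.imwrite('pics/w3.png',p[:,:,::-1])
p=get_obs()['eef_pos'];print(p,tool(np.array([0.5075,0.323,0.049])-p)*100)
E
```

```text
clock: 1.5
eef_pos: [0.5072, 0.3237, 0.0757]
tool_rot: [0.825, 0.565, -0.0, 0.001]
ft_force: [-0.4, -0.2, 0.7]
grip_width: 0.0004
[0.50773871 0.3240519  0.07647827] [-0.10424249  0.00825274  2.74795488]
```

View pics/w3.png

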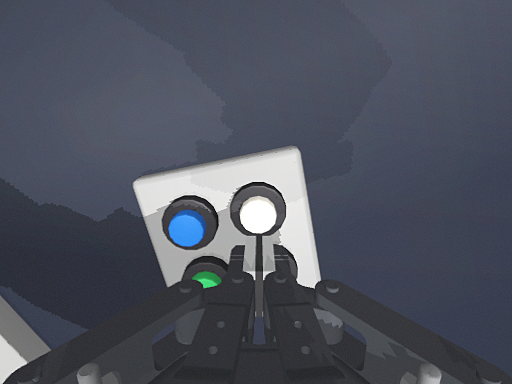

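White is centred on the jaws' line at (258,215), with the tips at about (258,250). I'll check the alignment numerically.

```bash
python3 - <<'E'
from m import *
i=optics.camera_info('wrist')
p=cv2.imread('pics/w3.png')[:,:,::-1].copy()
B=blobs(p,[('w','white',238,195,280,236),('b','blue',160,200,210,255)])
for n in B: print(n,B[n][0],onz('wrist',*B[n][0],.041,i).round(4))
f=192/np.tan(np.radians(i['vfov'])/2)
e=get_obs()['eef_pos']
for P in ([*e[:2],e[2]-.014],[*e[:2],.041]):
    c=np.array(i['R'])@P+i['t'];q=c[:2]/c[2];q*=1+i['k1']*(q@q);print(q*f+[i['cx'],i['cy']])
E
```

```text
w [257.68959108 214.43122677] [0.5072 0.3238 0.041 ]
b [186.94727105 227.77890842] [0.4985 0.2731 0.041 ]
[258.30029643 227.35210413]
[258.36532502 214.95201517]
```

```bash
python3 - <<'E'
from m import *
i=optics.camera_info('wrist')
p,d=optics.camera('wrist')
cv2.imwrite('pics/w3z.png',cv2.resize(p[170:310,170:340,::-1],None,fx=4,fy=4))
e=get_obs()['eef_pos'];print(e)
for u in (248,268):
  for v in range(214,280,5):
    o,r=ray('wrist',u,v,i);print(u,v,d[v,u].round(4),(tool(o+r*d[v,u]-e)*1000).round(1))
E
```

```text
[0.50801092 0.32415788 0.07679729]
248 214 0.2075 [-7.4 -1.5 34.5]
248 219 0.2084 [-7.4  2.2 34.4]
248 224 0.2097 [-7.5  6.  34.5]
248 229 0.2107 [-7.5  9.8 34.4]
248 234 0.2219 [-7.9 17.9 43.7]
248 239 0.1466 [ -5.2 -11.6 -26. ]
248 244 0.142 [ -5.  -11.4 -31. ]
248 249 0.1378 [ -4.9 -11.1 -35.4]
248 254 0.1319 [ -4.6 -11.7 -41.4]
248 259 0.1284 [ -4.5 -11.4 -45.2]
248 264 0.1248 [ -4.4 -11.2 -49. ]
248 269 0.1211 [ -4.2 -11.2 -52.9]
248 274 0.1156 [ -4.  -12.3 -58.4]
248 279 0.1124 [ -3.9 -12.2 -61.7]
268 214 0.207 [ 6.5 -1.7 34.1]
268 219 0.2098 [ 6.6  2.7 35.7]
268 224 0.2088 [ 6.6  5.6 33.7]
268 229 0.2213 [ 6.9 14.1 44.2]
268 234 0.2357 [ 7.4 23.7 56.2]
268 239 0.1461 [  4.6 -11.9 -26.5]
268 244 0.1426 [  4.5 -11.1 -30.4]
268 249 0.1364 [  4.3 -11.7 -36.7]
268 254 0.1317 [  4.2 -11.8 -41.6]
268 259 0.1288 [  4.1 -11.2 -44.8]
268 264 0.0 [   0.2  -76.  -159.6]
268 269 0.1201 [  3.8 -11.7 -53.8]
268 274 0.1144 [  3.7 -12.9 -59.4]
268 279 0.113 [  3.6 -11.8 -61.1]
```

View pics/w3z.png

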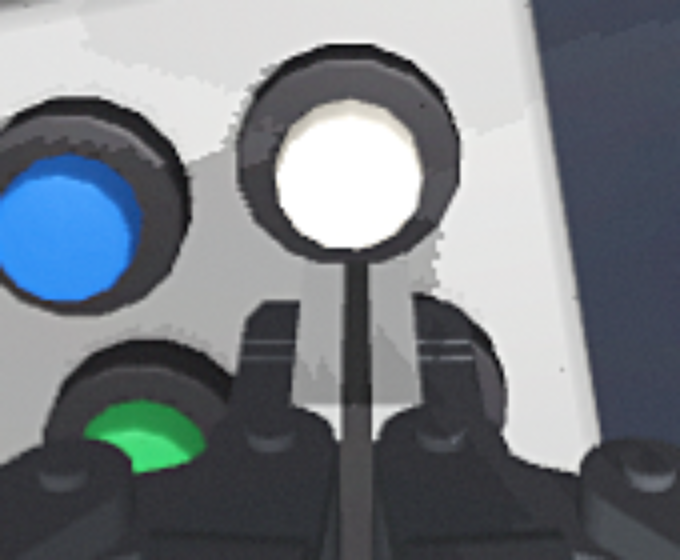

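The depth puts the visible fingertips higher than the tool description does, so I'll cross-check from the scene camera.

```bash
python3 - <<'E'
from m import *
p,d=optics.camera('scene')
cv2.imwrite('pics/s3z.png',cv2.resize(p[180:320,270:430,::-1],None,fx=4,fy=4))
i=optics.camera_info('scene');f=192/np.tan(np.radians(i['vfov'])/2)
e=get_obs()['eef_pos']
for dz in (-.014,0,.024,.06,-.035):
    P=[*e[:2],e[2]+dz]
    c=np.array(i['R'])@P+i['t'];q=c[:2]/c[2];q*=1+i['k1']*(q@q);q=q*f+[i['cx'],i['cy']];print(dz,q,(q-[270,180])*4,c[2],d[int(q[1]),int(q[0])])
E
```

```text
-0.014 [354.07000834 274.74315537] [336.28003335 378.97262146] 0.7773223227809969 0.8319261
0 [355.26574134 270.43118048] [341.06296534 361.72472193] 0.7679026461261643 0.8403649
0.024 [357.38444106 262.78602218] [349.53776423 331.1440887 ] 0.7517546290035941 0.73583394
0.06 [360.73643654 250.6779558 ] [362.94574617 282.71182318] 0.7275326033197389 0.6947177
-0.035 [352.32920312 281.01721402] [329.31681248 404.06885606] 0.7914518377632458 0.7915667
```

View pics/s3z.png

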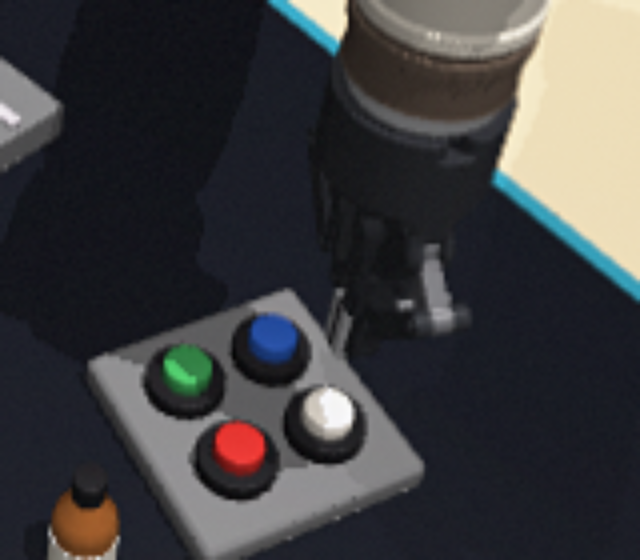

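The two views disagree with the stated tip position, so I'll descend in small steps and watch the force.

```bash
python3 -m inch '[[[0,-0.1,0,0.8,0],[0,-0.1,0,1.6,0],[0,-0.1,0,2.2,0],[0,-0.1,0,2.2,0],[0,-0.1,0,2.2,0]]]'
python3 - <<'E'
from m import *
p,d=optics.camera('scene')
cv2.imwrite('pics/s4z.png',cv2.resize(p[180:320,270:430,::-1],None,fx=4,fy=4))
o=get_obs();print(o['eef_pos'],o['ft_force'])
E
```

```text
clock: 2.28
eef_pos: [0.5078, 0.3232, 0.0547]
tool_rot: [0.825, 0.565, 0.001, 0.001]
ft_force: [-0.3, 0.0, 0.1]
grip_width: -0.0003
[0.50792492 0.32324124 0.05492349] [-0.87582415  0.5344509  -0.1815651 ]
```

View pics/s4z.png

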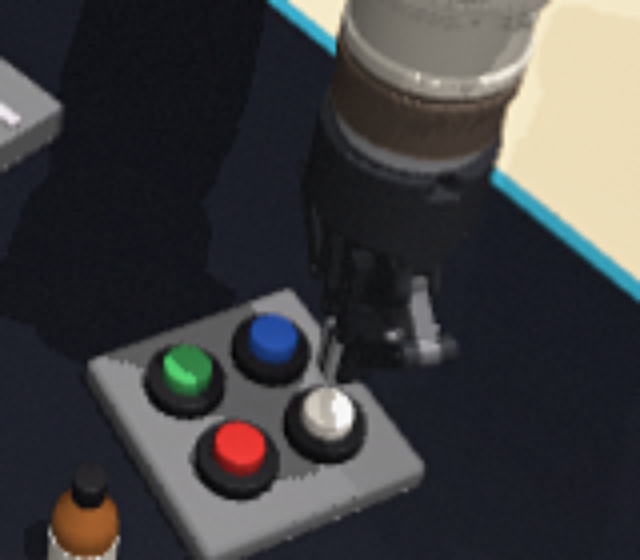

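The tips still hang above the white key, at about (330,380) in the crop against (328,410) for the key top. I'll go on down slowly.

```bash
python3 -m inch '[[[0,0,0,0.4,0],[0,0,0,0.8,0],[0,0,0,1.0,0],[0,0,0,1.0,0],[0,0,0,1.0,0]]]'; python3 -m inch '[[[0,0,0,0.4,0],[0,0,0,0.6,0],[0,0,0,0.7,0],[0,0,0,0.7,0],[0,0,0,0.7,0]]]'
python3 - <<'E'
from m import *
p,d=optics.camera('scene')
cv2.imwrite('pics/s5z.png',cv2.resize(p[180:320,270:430,::-1],None,fx=4,fy=4))
o=get_obs();print(o['eef_pos'],o['ft_force'])
E
```

```text
clock: 2.95
eef_pos: [0.508, 0.3233, 0.045]
tool_rot: [0.825, 0.565, 0.001, 0.001]
ft_force: [0.2, -0.1, -0.1]
grip_width: -0.0001
clock: 3.58
eef_pos: [0.5081, 0.3233, 0.0381]
tool_rot: [0.825, 0.565, 0.001, 0.001]
ft_force: [0.3, -0.8, -0.5]
grip_width: 0.0002
[0.50811289 0.32330831 0.03807546] [ 0.33435255 -0.28844836  0.3609714 ]
```

View pics/s5z.png

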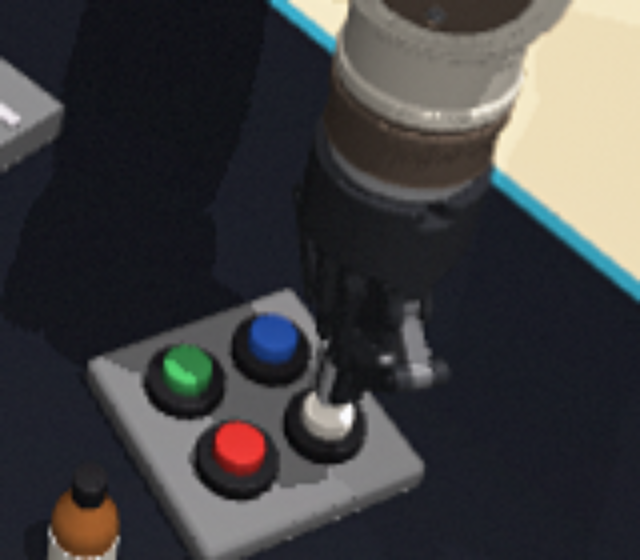

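Still no contact at 38 mm, which agrees with the vision estimate.

```bash
python3 -m inch '[[[0,0,0,0.4,0],[0,0,0,0.8,0],[0,0,0,1.2,0],[0,0,0,1.2,0],[0,0,0,1.2,0]]]'; python3 -m inch '[[[0,0,0,0.2,0],[0,0,0,0.4,0],[0,0,0,0.4,0],[0,0,0,0.4,0],[0,0,0,0.4,0]]]'
python3 - <<'E'
from m import *
p,d=optics.camera('scene')
cv2.imwrite('pics/s6z.png',cv2.resize(p[180:320,270:430,::-1],None,fx=4,fy=4))
o=get_obs();print(o['eef_pos'],o['ft_force'])
E
```

```text
clock: 4.25
eef_pos: [0.5081, 0.3233, 0.026]
tool_rot: [0.825, 0.565, 0.001, 0.001]
ft_force: [-0.5, 0.4, -0.1]
grip_width: 0.0003
clock: 4.88
eef_pos: [0.5083, 0.3234, 0.0223]
tool_rot: [0.825, 0.565, 0.001, 0.001]
ft_force: [-0.3, -0.8, 3.5]
grip_width: 0.0001
[0.50835627 0.32340227 0.02224564] [0.65989989 1.14856997 2.67495682]
```

View pics/s6z.png

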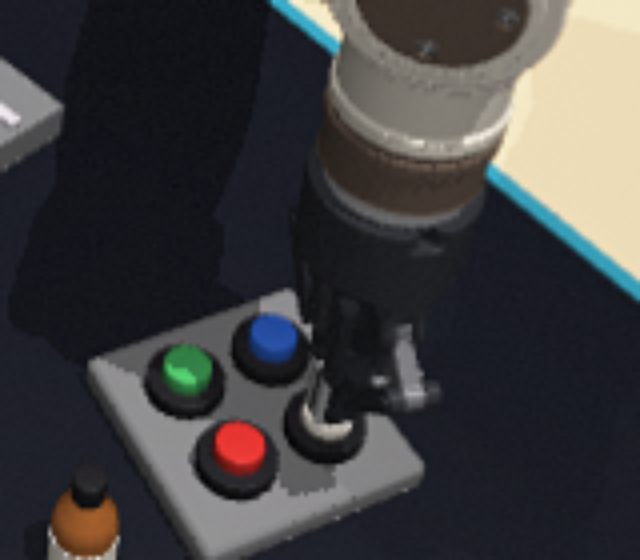

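Contact at a TCP height of about 22 mm (3 N). Next I press fully.

```bash
python3 -m inch '[[[0,0,0,0.2,0],[0,0,0,0.4,0],[0,0,0,0.5,0],[0,0,0,0.5,0],[0,0,0,0.5,0]]]'
```

```text
clock: 5.55
eef_pos: [0.5084, 0.3235, 0.0193]
tool_rot: [0.825, 0.565, 0.002, 0.001]
ft_force: [-4.7, -3.2, 15.3]
grip_width: 0.0
```

The key is fully down against its stop (15 N). I'll lift and move to green.

```bash
python3 -m inch '[[[0,0,0,-1,0],[0,0,0,-2,0],[0,0,0,-3,0],[0,0,0,-3,0],[0,0,0,-3,0]]]'
python3 - <<'E'
from m import *
p,d=optics.camera('scene')
cv2.imwrite('pics/s7z.png',cv2.resize(p[180:320,270:430,::-1],None,fx=4,fy=4))
o=get_obs();p=o['eef_pos'];print(p,o['ft_force'],tool(np.array([0.548,0.262,0.045])-p)*100)
E
```

```text
clock: 6.18
eef_pos: [0.5081, 0.3233, 0.0489]
tool_rot: [0.825, 0.565, 0.002, 0.001]
ft_force: [0.5, -0.7, -0.7]
grip_width: 0.0001
[0.50791956 0.32326091 0.04874396] [-0.5159474   0.29044318 -0.78964837] [-4.263257    5.95001236  0.39443375]
```

View pics/s7z.png

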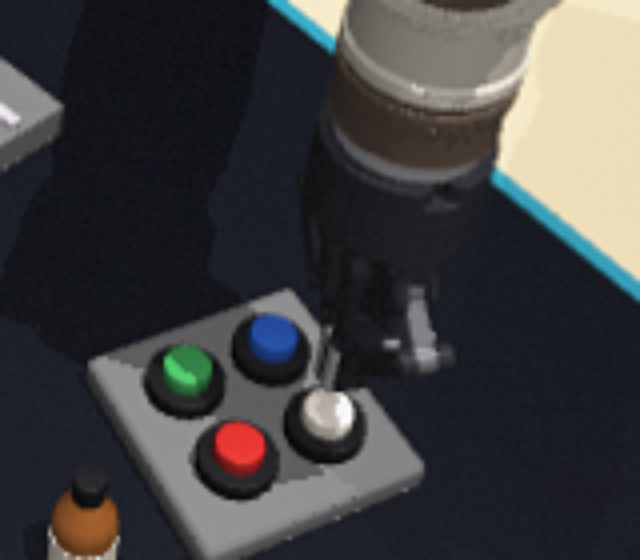

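The white key is back up and nothing else moved. I'll cross to green at clearance height.

```bash
python3 -m inch '[[[0,-1.5,2.0,0,0],[0,-3,4.2,0,0],[0,-4.3,5.95,0,0],[0,-4.3,5.95,0,0],[0,-4.3,5.95,0,0]]]'
python3 - <<'E'
from m import *
i=optics.camera_info('wrist')
p,d=optics.camera('wrist')
B=blobs(p,[('g','green',220,180,300,250)])
print(B,onz('wrist',*B['g'][0],.041,i))
cv2.imwrite('pics/w8.png',p[:,:,::-1])
p,d=optics.camera('scene')
cv2.imwrite('pics/s8z.png',cv2.resize(p[180:320,270:430,::-1],None,fx=4,fy=4))
o=get_obs();p=o['eef_pos'];print(p)
E
```

```text
clock: 6.85
eef_pos: [0.5475, 0.2619, 0.0487]
tool_rot: [0.825, 0.565, 0.001, 0.001]
ft_force: [0.3, 0.6, 0.1]
grip_width: 0.0002
{'g': (array([261.81636936, 226.32004197]), array([241, 211,  42,  34, 953], dtype=int32))} [0.54507775 0.26510942 0.041     ]
[0.54734452 0.26228438 0.0488447 ]
```

View pics/w8.png

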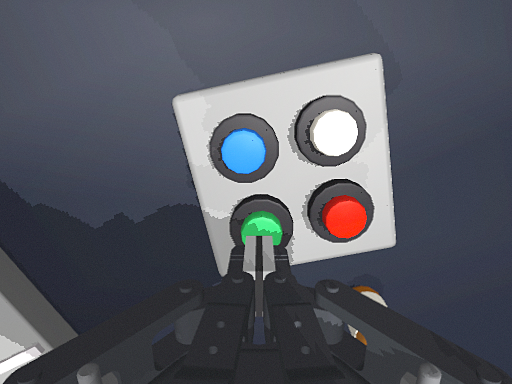

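View pics/s8z.png

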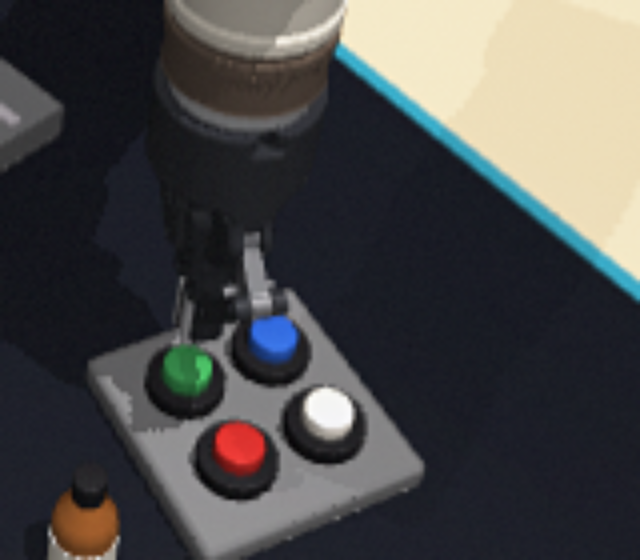

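Green lies under the fingertips (262,226), and the dropper at (365,320) is well clear. Pressing green.

```bash
python3 -m inch '[[[0,0.2,0,0.8,0],[0,0.2,0,1.6,0],[0,0.2,0,2.4,0],[0,0.2,0,2.7,0],[0,0.2,0,2.9,0]]]'; python3 -m inch '[[[0,0,0,0.2,0],[0,0,0,0.2,0],[0,0,0,0.2,0],[0,0,0,0.2,0],[0,0,0,0.2,0]]]'
```

```text
clock: 7.58
eef_pos: [0.5477, 0.2643, 0.02]
tool_rot: [0.825, 0.566, 0.001, 0.001]
ft_force: [-2.7, 1.0, 4.8]
grip_width: -0.0001
clock: 8.2
eef_pos: [0.5477, 0.2644, 0.0194]
tool_rot: [0.825, 0.566, 0.001, 0.001]
ft_force: [-2.6, -0.7, 10.0]
grip_width: -0.0001
```

```bash
python3 -m inch '[[[0,0,0,-1,0],[0,0,0,-2,0],[0,0,0,-3,0],[0,0,0,-3,0],[0,0,0,-3,0]]]'
python3 - <<'E'
from m import *
o=get_obs();p=o['eef_pos'];print(p,o['ft_force'],tool(np.array([0.4975,0.273,0.049])-p)*100)
E
```

```text
clock: 8.82
eef_pos: [0.5474, 0.2643, 0.0492]
tool_rot: [0.825, 0.566, 0.001, 0.001]
ft_force: [-0.9, -0.4, -0.1]
grip_width: 0.0002
[0.54742971 0.26427133 0.04919618] [-0.93152651 -0.415581   -0.11848607] [-0.98522774 -4.97205588  0.00513451]
```

```bash
python3 -m inch '[[[0,-0.3,-1.7,0,0],[0,-0.6,-3.4,0,0],[0,-1,-5,0,0],[0,-1,-5,0,0],[0,-1,-5,0,0]]]'
python3 - <<'E'
from m import *
i=optics.camera_info('wrist')
p,d=optics.camera('wrist')
cv2.imwrite('pics/w9.png',p[:,:,::-1])
p,d=optics.camera('scene')
cv2.imwrite('pics/s9z.png',cv2.resize(p[180:320,270:430,::-1],None,fx=4,fy=4))
o=get_obs();p=o['eef_pos'];print(p)
E
```

```text
clock: 9.45
eef_pos: [0.4977, 0.273, 0.0489]
tool_rot: [0.825, 0.565, 0.001, 0.001]
ft_force: [0.3, -0.2, -0.9]
grip_width: 0.0001
[0.49795227 0.27292075 0.04899423]
```

View pics/w9.png

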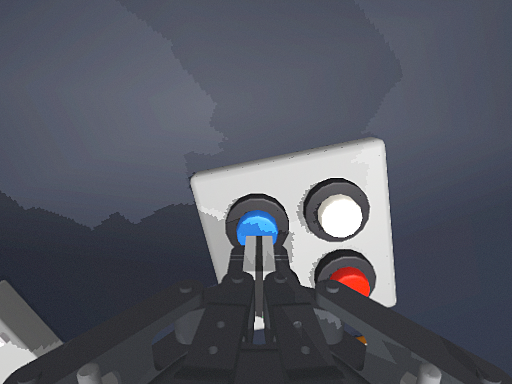

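View pics/s9z.png

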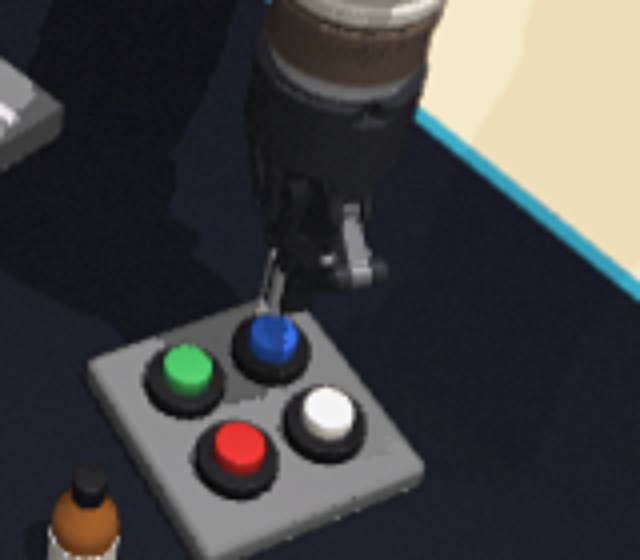

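Blue is centred under the tips at (258,228), and white, green and red are all up. Pressing blue.

```bash
python3 -m inch '[[[0,0,0,0.8,0],[0,0,0,1.6,0],[0,0,0,2.4,0],[0,0,0,2.7,0],[0,0,0,2.9,0]]]'; python3 -m inch '[[[0,0,0,0.2,0],[0,0,0,0.2,0],[0,0,0,0.2,0],[0,0,0,0.2,0],[0,0,0,0.2,0]]]';  python3 -m inch '[[[0,0,0,-2,0],[0,0,0,-5,0],[0,0,0,-9,0],[0,0,0,-13,0],[0,0,0,-13,0]]]'
```

```text
clock: 10.18
eef_pos: [0.4978, 0.2726, 0.0201]
tool_rot: [0.825, 0.565, 0.001, 0.001]
ft_force: [-1.5, -0.9, 4.2]
grip_width: 0.0
clock: 10.8
eef_pos: [0.4979, 0.2727, 0.0194]
tool_rot: [0.825, 0.565, 0.002, 0.001]
ft_force: [-2.9, -2.0, 9.3]
grip_width: -0.0001
clock: 11.42
eef_pos: [0.4999, 0.2742, 0.1533]
tool_rot: [0.825, 0.565, 0.006, 0.001]
ft_force: [-0.3, -0.3, 0.3]
grip_width: 0.0002
```

```bash
python3 - <<'E'
from m import *
# scanner geometry via top image: bed edge, housing; plus pointer & flag in top view
t=cv2.imread('pics/top0.png')[:,:,::-1].copy()
i=optics.camera_info('top')
# white tray/rail direction: rail outer edge, pixels from zoom (z_top2 = off(240,130)/5)
def zp(x,y): return 240+x/5,130+y/5
for n,(x,y),z in [('railL',(85,192),.036),('railR',(500,192),.036),('bedL top',(70,178),.03),('bed bot L',(70,467),.026),('bed bot R',(510,467),.026),('pointer',(392,212),.0435),('flag',(264,163),.046),('handletopL',(335,262),.092),('handletopR',(335,325),.092)]:
    print(n,onz('top',*zp(x,y),z,i).round(4))
E
```

```text
railL [0.607  0.0687 0.036 ]
railR [ 0.6341 -0.1256  0.036 ]
bedL top [0.6144 0.077  0.03  ]
bed bot L [0.4777 0.0576 0.026 ]
bed bot R [ 0.506  -0.1455  0.026 ]
pointer [ 0.6154 -0.0755  0.0435]
flag [ 0.63  -0.013  0.046]
handletopL [ 0.5763 -0.0485  0.092 ]
handletopR [ 0.5479 -0.0519  0.092 ]
```

Blue was pressed down (9 N) and I've lifted clear. Next I plan the approach over the handle.

```bash
python3 - <<'E'
from m import *
i=optics.camera_info('wrist')
o=get_obs();p=o['eef_pos'];print(p,o['joint_pos'].round(2),tool(np.array([0.560,-0.02,0.15])-p)*100)
p,d=optics.camera('scene')
cv2.imwrite('pics/s10z.png',cv2.resize(p[130:330,180:430,::-1],None,fx=3,fy=3))
E
```

```text
[0.4998897  0.27418511 0.15334006] [ 0.5   0.4   0.07  1.23 -0.    0.87] [-25.27108881  16.21697856   0.27300743]
```

View pics/s10z.png

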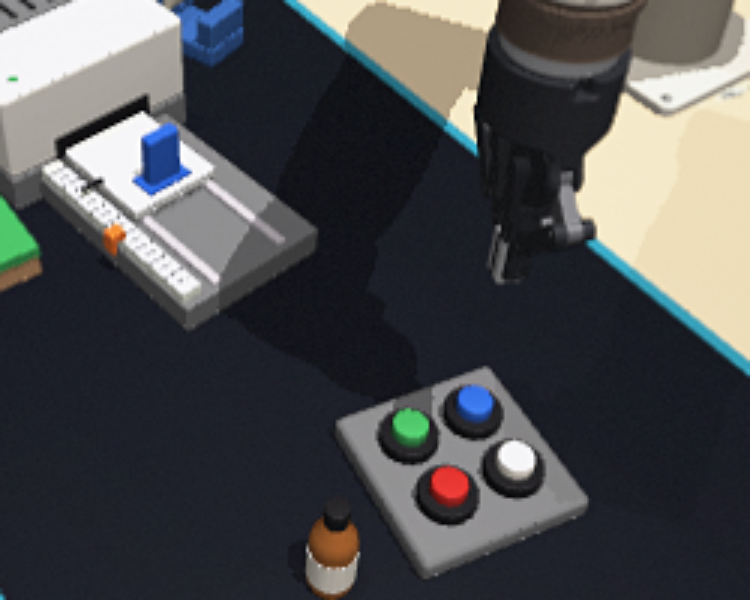

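All keys are up and the carriage is home. Moving over, turning -29° and opening the fingers.

```bash
python3 -m inch '[[[6,-5,3.2,0,-6],[6,-10,6.4,0,-12],[6,-15,9.6,0,-18],[6,-20,12.8,0,-24],[6,-25.2,16.2,0.2,-29]]]'; python3 -m inch '[[[6,0,0,0,0],[6,0,0,0,0],[6,0,0,0,0],[6,0,0,0,0],[6,0,0,0,0]]]'
python3 - <<'E'
from m import *
i=optics.camera_info('wrist')
p,d=optics.camera('wrist')
cv2.imwrite('pics/w11.png',p[:,:,::-1]);np.save('w11.npy',d)
import pickle;pickle.dump(i,open('w11.pkl','wb'))
o=get_obs();print(o['eef_pos'],tool([1,0,0]),o['clock'])
E
```

```text
clock: 12.1
eef_pos: [0.5581, -0.0216, 0.1472]
tool_rot: [0.656, 0.755, 0.003, 0.001]
ft_force: [0.7, -0.0, 0.3]
grip_width: 0.0602
clock: 12.72
eef_pos: [0.5581, -0.0206, 0.1474]
tool_rot: [0.655, 0.756, 0.003, 0.001]
ft_force: [0.2, 0.3, 0.4]
grip_width: 0.06
[ 0.55809435 -0.02076253  0.1473887 ] [-0.14154371  0.98991629  0.00557771] 12.775
```

View pics/w11.png

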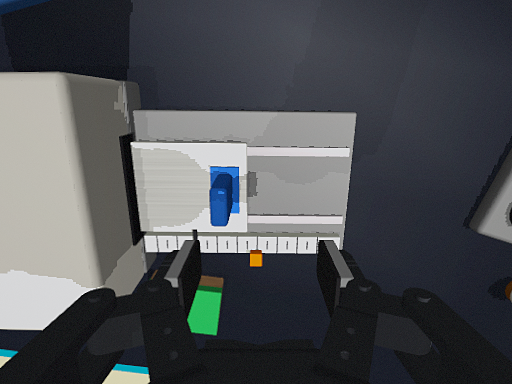

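The wrist view is square to the scanner: handle at (220,200), pointer at (195,235), flag at (256,259). I'll zoom in to measure them.

```bash
python3 - <<'E'
from m import *
import pickle
i=pickle.load(open('w11.pkl','rb'));p=cv2.imread('pics/w11.png');d=np.load('w11.npy')
cv2.imwrite('pics/w11z.png',cv2.resize(p[155:275,125:275],None,fx=5,fy=5,interpolation=cv2.INTER_CUBIC))
rgb=p[:,:,::-1].copy()
B=blobs(rgb,[('f','orange',240,245,272,272),('h','blue',200,160,250,230)])
print(B)
# height map of handle
H={}
for v in range(172,228,4):
    row=[]
    for u in range(206,244,3):
        o,r=ray('wrist',u,v,i);row.append(int(round((o+r*d[v,u])[2]*1000)))
    print(v,row)
E
```

```text
{'f': (array([255.25757576, 259.77272727]), array([250, 254,  12,  12, 132], dtype=int32)), 'h': (array([223.40188172, 193.65860215]), array([ 210,  167,   29,   59, 1488], dtype=int32))}
172 [43, 43, 45, 46, 47, 46, 45, 45, 45, 46, 46, 42, 43]
176 [43, 42, 46, 46, 55, 55, 55, 55, 51, 45, 46, 43, 42]
180 [42, 43, 46, 67, 68, 69, 68, 66, 60, 46, 45, 42, 42]
184 [43, 43, 79, 81, 81, 81, 80, 78, 63, 46, 45, 43, 43]
188 [43, 43, 90, 90, 91, 91, 90, 84, 64, 46, 47, 42, 41]
192 [43, 91, 93, 94, 93, 92, 92, 89, 65, 45, 44, 43, 41]
196 [44, 92, 93, 94, 93, 92, 91, 89, 65, 46, 46, 44, 42]
200 [42, 91, 91, 93, 93, 93, 93, 90, 66, 47, 46, 43, 43]
204 [44, 89, 93, 93, 92, 93, 93, 90, 67, 45, 45, 42, 42]
208 [43, 42, 92, 92, 92, 93, 92, 91, 67, 45, 44, 42, 43]
212 [43, 43, 93, 92, 94, 91, 93, 90, 69, 46, 45, 307, 44]
216 [43, 44, 92, 94, 92, 92, 92, 91, 41, 43, 43, 42, 43]
220 [43, 42, 93, 92, 94, 93, 92, 91, 43, 44, 43, 43, 42]
224 [43, 43, 92, 93, 94, 92, 92, 43, 43, 44, 43, 42, 43]
```

View pics/w11z.png

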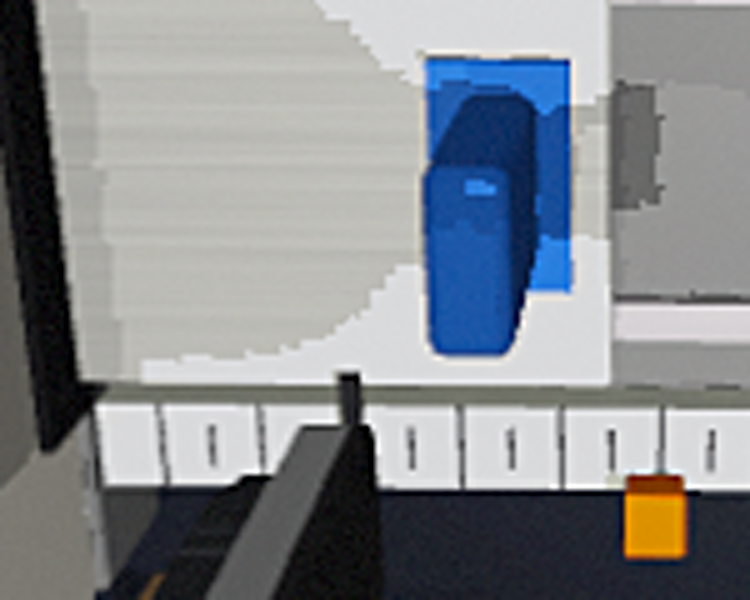

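```bash
python3 - <<'E'
from m import *
import pickle
i=pickle.load(open('w11.pkl','rb'))
f=lambda x,y,z:onz('wrist',125+x/5,155+y/5,z,i)
h=f(468,260,.092);pt=f(348,385,.0435);fl=f(656,527,.046)
a=f(100,405,.036);b=f(745,410,.036);u=(b-a)[:2];u/=np.linalg.norm(u)
a2=f(425,58,.045);b2=f(572,58,.045);print('foot',a2,b2)
c=f(610,5,.042)-f(610,380,.042);print('plate edge',c)
print(h,pt,fl,u)
e=get_obs()['eef_pos'];R=tool
print('pull',(fl-pt)[:2]@u,'ptr-h',(pt-h)[:2]@u)
print('pulltool',tool([*u,0]),'to handle',tool(h-e)*100)
E
```

```text
foot [ 0.54458897 -0.06599547  0.045     ] [ 0.54088564 -0.03996877  0.045     ]
plate edge [-0.07259031 -0.00951602  0.        ]
[ 0.5638652  -0.05033494  0.092     ] [ 0.61111496 -0.07495396  0.0435    ] [ 0.631905   -0.01200698  0.046     ] [-0.1335348   0.99104413]
pull 0.05960704130115779 ptr-h -0.03070802523598231
pulltool [0.99996551 0.00807462 0.00194193] to handle [-3.0196372   0.12001747  5.53396497]
```

Vision gives a handle offset of tool (-3.0, +0.1) cm and a pull of 59.7 mm (60 mm from the top view). I'll go over the handle, then down.

```bash
python3 -m inch '[[[6,-3,0.1,0,0],[6,-3,0.1,2,0],[6,-3,0.1,5,0],[6,-3,0.1,7,0],[6,-3,0.1,7,0]]]'
python3 - <<'E'
from m import *
p,d=optics.camera('wrist')
cv2.imwrite('pics/w12.png',p[:,:,::-1])
p,d=optics.camera('scene')
cv2.imwrite('pics/s12z.png',cv2.resize(p[100:250,170:320,::-1],None,fx=4,fy=4))
e=get_obs()['eef_pos'];print(e,tool(np.array([.5639,-.0503,.037])-e)*100)
E
```

```text
clock: 13.4
eef_pos: [0.5621, -0.0497, 0.0757]
tool_rot: [0.655, 0.756, 0.002, -0.0]
ft_force: [0.1, -0.0, 0.2]
grip_width: 0.06
[ 0.56412643 -0.04993888  0.07796004] [-0.03968552 -0.05449649  4.0956713 ]
```

View pics/w12.png

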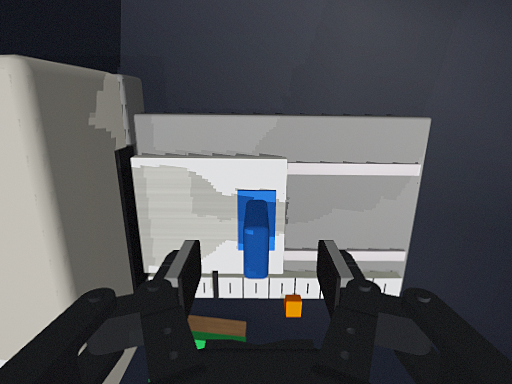

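View pics/s12z.png

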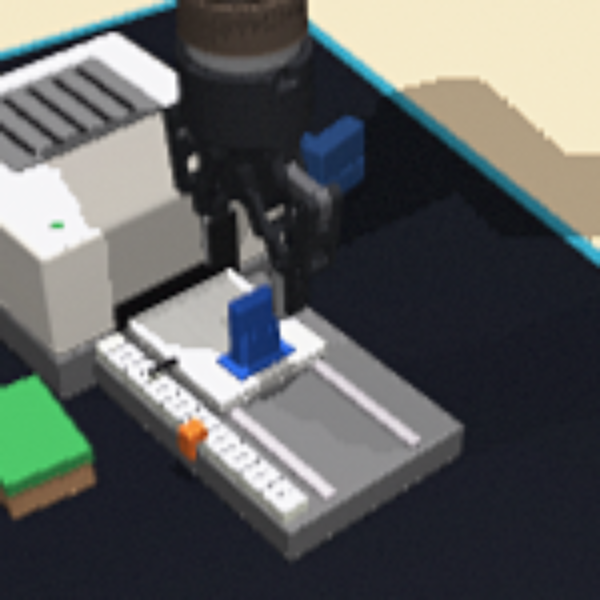

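The handle at (257,235) is centred between the jaws, with clearance on both sides. Going down.

```bash
python3 -m inch '[[[6,0,-0.05,1.5,0],[6,0,-0.05,3,0],[6,0,-0.05,4,0],[6,0,-0.05,4,0],[6,0,-0.05,4,0]]]'
python3 - <<'E'
from m import *
p,d=optics.camera('wrist')
cv2.imwrite('pics/w13.png',p[:,:,::-1])
p,d=optics.camera('scene')
cv2.imwrite('pics/s13z.png',cv2.resize(p[100:250,170:320,::-1],None,fx=4,fy=4))
e=get_obs()['eef_pos'];print(e,get_obs()['ft_force'])
E
```

```text
clock: 14.12
eef_pos: [0.5641, -0.0499, 0.038]
tool_rot: [0.655, 0.756, 0.003, 0.002]
ft_force: [-0.3, 0.8, -0.5]
grip_width: 0.0603
[ 0.56435877 -0.04997689  0.03843156] [ 0.20093592 -0.22229713 -0.0149384 ]
```

View pics/w13.png

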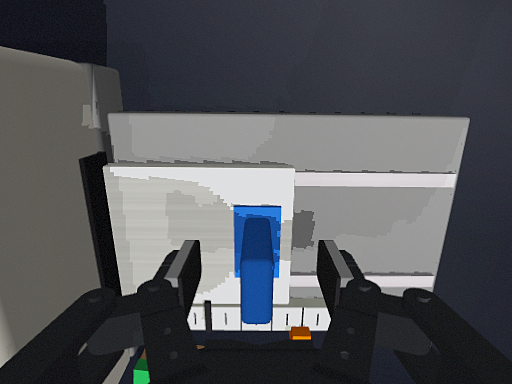

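View pics/s13z.png

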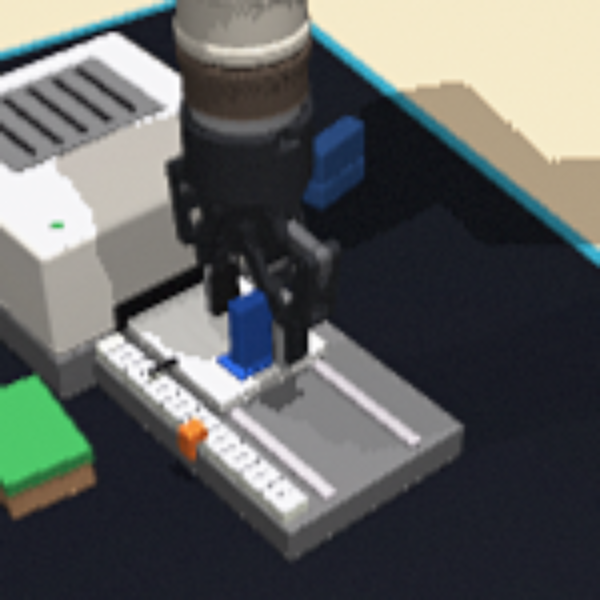

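The jaws straddle the handle at mid-height. Closing.

```bash
python3 -m inch '[[[0,0,0,0,0],[0,0,0,0,0],[0,0,0,0,0],[0,0,0,0,0],[0,0,0,0,0]]]';python3 -m inch '[[[0,0,0,0,0],[0,0,0,0,0],[0,0,0,0,0],[0,0,0,0,0],[0,0,0,0,0]]]'
python3 - <<'E'
from m import *
p,d=optics.camera('wrist')
cv2.imwrite('pics/w14.png',p[:,:,::-1])
e=get_obs()['eef_pos'];print(e,get_obs()['ft_force'],tool([-.1335*.0597,.991*.0597,0])*100)
E
```

```text
clock: 14.85
eef_pos: [0.5647, -0.0507, 0.0389]
tool_rot: [0.655, 0.755, 0.003, 0.003]
ft_force: [-0.3, -3.3, 3.0]
grip_width: 0.0132
clock: 15.48
eef_pos: [0.5647, -0.0508, 0.0389]
tool_rot: [0.655, 0.755, 0.003, 0.003]
ft_force: [1.2, -2.8, 2.2]
grip_width: 0.0133
[ 0.56474846 -0.05083253  0.03889669] [-0.35884838 -3.08358855  2.04162816] [5.96955443e+00 4.32626909e-02 4.21785073e-06]
```

View pics/w14.png

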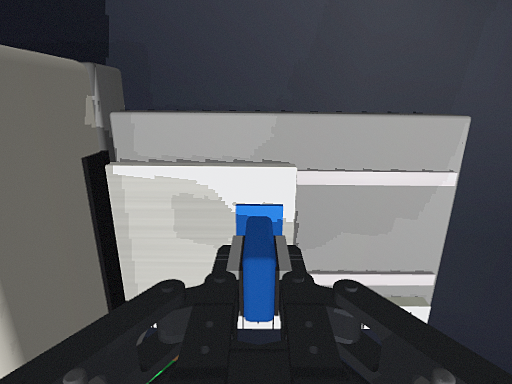

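The handle is gripped (13 mm opening). Pulling most of the way, 55 mm, then I'll measure.

```bash
python3 -m inch '[[[0,1,0,0,0],[0,2,0,0,0],[0,3,0,0,0],[0,4,0,0,0],[0,5,0.05,0,0]]]'
python3 -m inch '[[[0,0.4,0,0,0],[0,0.7,0,0,0],[0,0.8,0,0,0],[0,0.8,0,0,0],[0,0.8,0,0,0]]]'
python3 - <<'E'
from m import *
i=optics.camera_info('top')
p,d=optics.camera('top');cv2.imwrite('pics/t15z.png',cv2.resize(p[130:250,240:350,::-1],None,fx=5,fy=5,interpolation=cv2.INTER_CUBIC))
p,d=optics.camera('scene');cv2.imwrite('pics/s15z.png',cv2.resize(p[150:250,180:300,::-1],None,fx=5,fy=5,interpolation=cv2.INTER_CUBIC))
o=get_obs();e=o['eef_pos'];print(e,o['ft_force'],o['grip_width'],(e-[.56475,-.0508,.039])[:2]@[-.1335,.991])
E
```

```text
clock: 16.15
eef_pos: [0.5582, -0.0022, 0.0389]
tool_rot: [0.656, 0.755, 0.002, 0.004]
ft_force: [1.1, -8.4, 1.9]
grip_width: 0.0131
clock: 16.77
eef_pos: [0.5573, 0.0047, 0.0389]
tool_rot: [0.656, 0.755, 0.002, 0.004]
ft_force: [2.1, -6.9, 1.5]
grip_width: 0.0134
[0.55736523 0.00468852 0.0388949 ] [ 1.00326221 -7.87097976  1.35345904] 0.013282821302136356 0.055974989831027694
```

View pics/t15z.png

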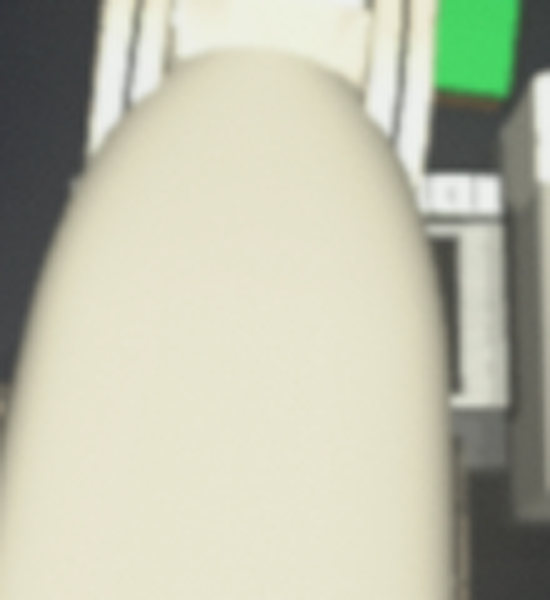

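View pics/s15z.png

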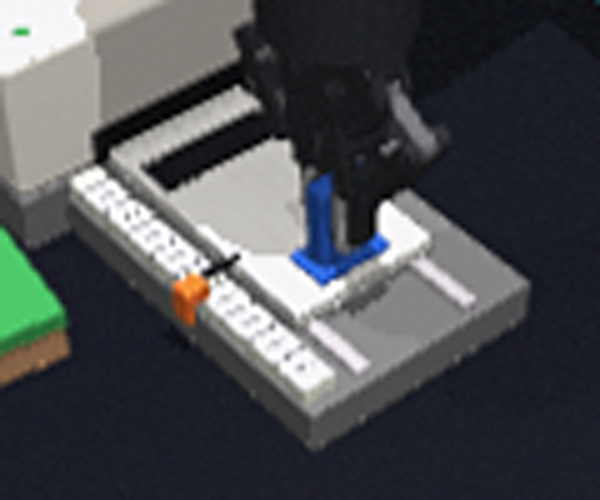

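The top view is blocked by the arm. The scene view shows the pointer tip at crop (207,272) just short of the flag. I'll quantify with the scene view.

```bash
python3 - <<'E'
from m import *
p,d=optics.camera('scene');cv2.imwrite('pics/s16z.png',cv2.resize(p[190:225,205:240,::-1],None,fx=16,fy=16,interpolation=cv2.INTER_NEAREST))
p,d=optics.camera('wrist');cv2.imwrite('pics/w16.png',p[:,:,::-1])
o=get_obs();print(o['eef_pos'],o['clock'])
E
```

```text
[0.55732814 0.0046996  0.03886084] 16.975
```

View pics/s16z.png

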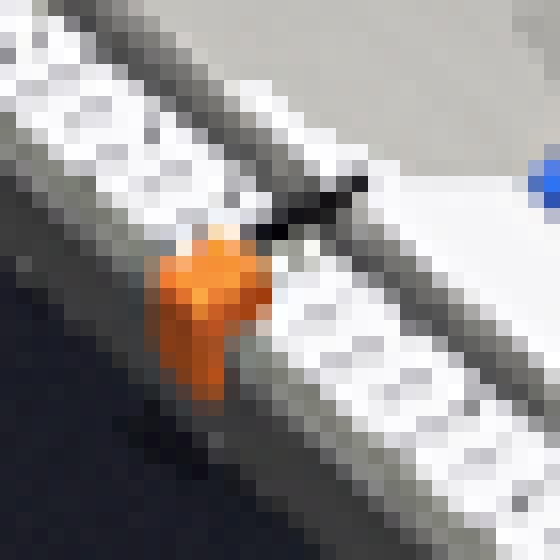

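View pics/w16.png

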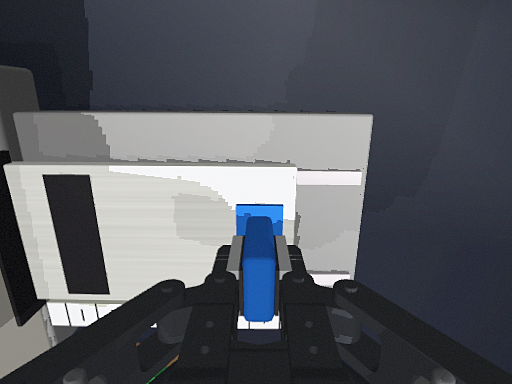

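```bash
python3 - <<'E'
from m import *
f=lambda x,y,z:onz('scene',205+x/16-.5,190+y/16-.5,z)[:2]
u=np.array([-.1335,.991]);v=np.array([.991,.1335])
A=f(360,184,.0435);B=f(265,232,.0435);F=f(213,272,.046)
for n,P in zip('ABF',(A,B,F)): print(n,P.round(4),(P@u).round(4),(P@v).round(4))
# expected pointer from handle motion, using depth check of bed edge/plate edge in wrist
i=optics.camera_info('wrist')
e=onz('wrist',296,230,.042,i);w=onz('wrist',366,220,.026,i)
print('plate front edge',e[:2]@u,'bed end',w[:2]@u)
i0=__import__('pickle').load(open('w11.pkl','rb'))
e0=onz('wrist',125+610/5,155+200/5,.042,i0);print('home front edge',e0[:2]@u, 'flag',np.array([.6319,-.0120])@u)
E
```

```text
A [ 0.6033 -0.0168] -0.0972 0.5956
B [ 0.6207 -0.0154] -0.0982 0.613
F [ 0.6327 -0.0097] -0.0941 0.6257
plate front edge -0.04820696298367732 bed end -0.0027069019448364116
home front edge -0.10522831742071188 flag -0.09625065000000001
```

The remaining distance is about 2.7 mm by the wrist view and 3.6 mm by the scene view, so I'll move 3 mm.

```bash
python3 -m inch '[[[0,0.1,0,0,0],[0,0.2,0,0,0],[0,0.3,0,0,0],[0,0.3,0,0,0],[0,0.3,0,0,0]]]'
python3 -m inch '[[[0,0,0,0,0],[0,0,0,0,0],[0,0,0,0,0],[0,0,0,0,0],[0,0,0,0,0]]]'
python3 - <<'E'
from m import *
p,d=optics.camera('scene');cv2.imwrite('pics/s17z.png',cv2.resize(p[190:225,205:240,::-1],None,fx=16,fy=16,interpolation=cv2.INTER_NEAREST))
cv2.imwrite('pics/s17.png',p[:,:,::-1])
p,d=optics.camera('wrist');cv2.imwrite('pics/w17z.png',cv2.resize(p[150:330,150:400,::-1],None,fx=3,fy=3))
o=get_obs();print(o['eef_pos'],o['clock'],o['ft_force'],o['grip_width'])
E
```

```text
clock: 17.6
eef_pos: [0.5571, 0.0067, 0.0389]
tool_rot: [0.656, 0.754, 0.001, 0.005]
ft_force: [1.3, -7.9, 0.8]
grip_width: 0.0132
clock: 18.23
eef_pos: [0.5572, 0.0059, 0.0389]
tool_rot: [0.657, 0.754, 0.001, 0.005]
ft_force: [0.7, -8.3, 1.5]
grip_width: 0.0131
[0.55718363 0.00587603 0.038871  ] 18.325 [ 0.7808874  -6.9467002   1.80127242] 0.013255550712673602
```

View pics/s17z.png

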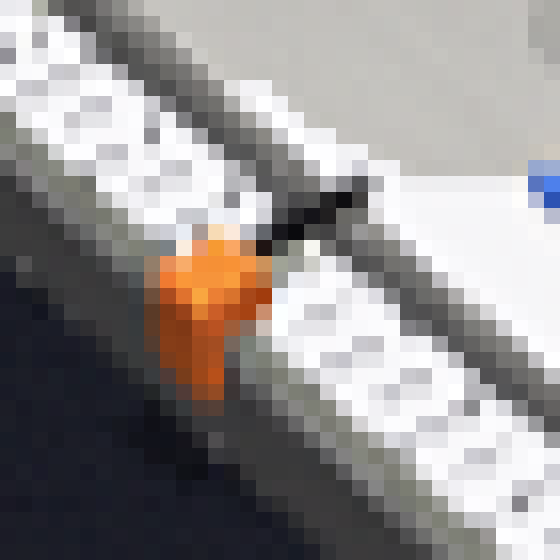

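View pics/s17.png

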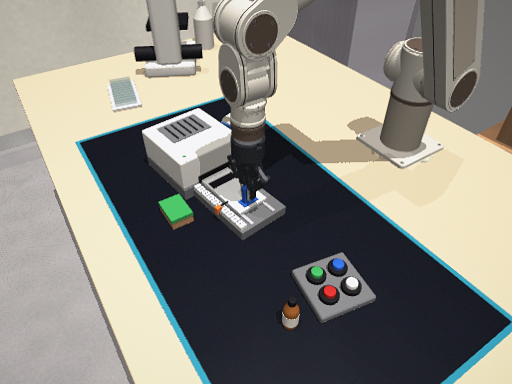

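View pics/w17z.png

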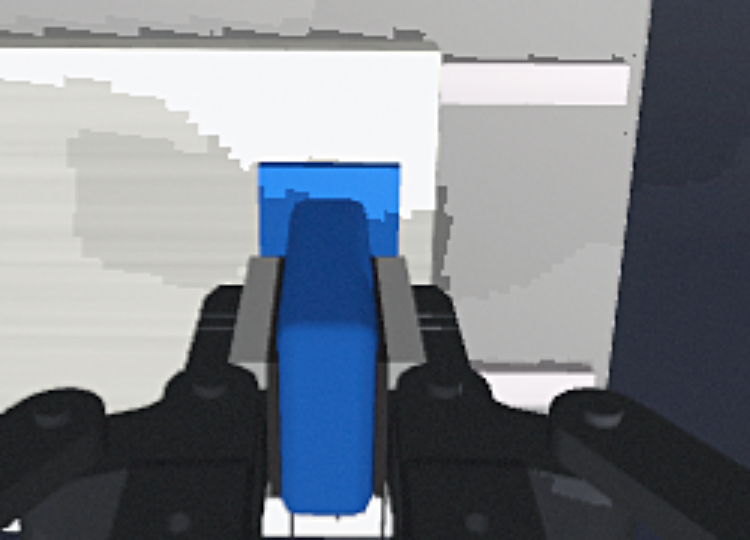

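It is about 2 mm short because the arm sags a little under the spring. One more nudge; its last target then stays in force.

```bash
python3 -m inch '[[[0,0.2,0,0,0],[0,0.3,0,0,0],[0,0.3,0,0,0],[0,0.3,0,0,0],[0,0.3,0,0,0]]]'
python3 - <<'E'
from m import *
for k in range(10): p,d=optics.camera('scene')
cv2.imwrite('pics/s18z.png',cv2.resize(p[190:225,205:240,::-1],None,fx=16,fy=16,interpolation=cv2.INTER_NEAREST))
i=optics.camera_info('wrist')
p,d=optics.camera('wrist');cv2.imwrite('pics/w18z.png',cv2.resize(p[150:330,150:400,::-1],None,fx=3,fy=3))
u=np.array([-.1335,.991])
# plate front edge: strongest gradient near u=296 rows 185..225
g=cv2.cvtColor(p,cv2.COLOR_RGB2GRAY).astype(float)
for v in (175,185,195,205): 
    r=g[v,285:310];k=285+np.argmin(np.diff(r))+.5;print(v,k,onz('wrist',k,v,.042,i)[:2]@u+.1052)
g0=cv2.cvtColor(cv2.imread('pics/w11.png'),cv2.COLOR_BGR2GRAY).astype(float)
i0=__import__('pickle').load(open('w11.pkl','rb'))
for v in (150,160,210,215):
    r=g0[v,235:260];k=235+np.argmin(np.diff(r))+.5;print('home',v,k,onz('wrist',k,v,.042,i0)[:2]@u)
o=get_obs();print(o['eef_pos'],o['clock'],o['ft_force'],o['grip_width'],o['joint_vel'])
E
```

```text
clock: 18.95
eef_pos: [0.5569, 0.0081, 0.0389]
tool_rot: [0.657, 0.754, 0.001, 0.006]
ft_force: [1.1, -7.4, 2.4]
grip_width: 0.0137
175 295.5 0.05883360051332808
185 295.5 0.05906318810933184
195 295.5 0.059298629919548596
205 294.5 0.05898535166885267
home 150 245.5 -0.10641717690405554
home 160 246.5 -0.10556283079813074
home 210 246.5 -0.1057550466658862
home 215 246.5 -0.1057761771646874
[0.55690127 0.00810988 0.03890448] 19.5 [ 0.62335135 -7.39502243  2.23204395] 0.013648067819263086 [-0.00160453 -0.00022785  0.0002859   0.00033441  0.00238651 -0.00037299]
```

View pics/s18z.png

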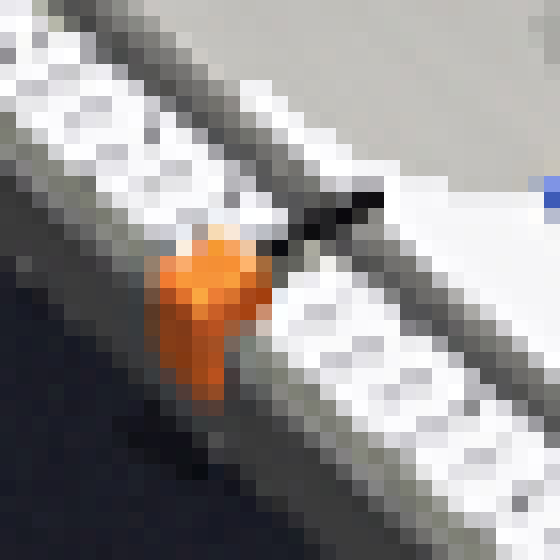

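The wrist view puts the carriage 59–60 mm out against a target of 59.7 mm. In the scene view the pointer lines up with the flag's middle to about 1 mm. The arm is at rest with the grip and keys as wanted, so I'm handing in.

```bash
python3 -c "
from workcell import ticket,get_obs
print(ticket.job_done()); print(get_obs()['eef_pos'],get_obs()['clock'])"
```

```text
the job is handed in; nothing more can be done
None
the job is handed in; nothing more can be done
```

The job is handed in; no verdict came back. I pressed white, then green, then blue fully down (9–15 N at the stop), lifting off each before the next. I then gripped the blue handle and pulled the carriage out, and handed in at about 19.5 s of the 48 s while still holding it.

**Last checks:**
- **Pull:** the carriage is 59–60 mm out by the wrist camera and arm pose, against 59.7 mm measured from pointer to flag. The scene view suggests it may be up to about 1 mm short. Both are inside the 6 mm limit.
- **Hold:** the fingers are shut on the handle at 13.6 mm with about 7.4 N of spring pull on the tool, and the arm is at rest.
- **Keys and bystanders:** all keys looked up, red was never touched, and the carton and dropper bottle looked unmoved. The arm half hid the tape dispenser, so I did not see it clearly at the end.

**Disagreement:** the closed fingertips did not sit 14 mm ahead of the reported TCP, as the tool description says. Both the depth picture and the key contact put them about 16–24 mm behind it, so I found the key contact height by feel and set the grip height from that.

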